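Screw the bath canister's lid down snug

TASK

The lid of the aluminium canister on the tub ledge has been left loose. Screw it down clockwise until you feel it go snug, and stop there: do not overtighten it. Leave the other things on the ledge where they are, and let go of the lid.

Things in the scene. Friction and masses are not known exactly. Their poses are not given: they have to be found in the camera images.
- lid_center (a point): Centre, half-way up on the axis, of the canister's upright round screw lid: aluminium, 36 mm high, with a ribbed rubber band 64 mm across and 28 mm high to grip. z is up; x runs along the low bar on its top and turns with it. Clockwise seen from above tightens it; the thread is so fine that its height does not change. It starts 1.9 to 3.4 rad short of its seal, turning against 0.06 N m.
- lid_top (a point): Middle of the lid's top, 18 mm above its centre. The rubber band twists 1 rad per 3 N m. Where lid meets seal differs and can only be felt: torque then climbs to 0.35 N m, the lid creeps on, and it rises 1.2 N m per rad of lid turn. Snug is 0.06 to 0.28 rad of creep, 0.42 to 0.68 N m (aim for 0.55). Past 0.32 rad, 0.73 N m, it is overtightened and spoiled at once. Let go, the lid stays.
- canister_shoulder (a point): Point on the upright axis of the aluminium canister at the foot of its neck, 98 mm above the ledge. The canister is fixed in a steel holder, 112 mm across, screwed to the ledge; its body is 80 mm across up to 88 mm above the ledge, then narrows to a 54 mm neck. The lid's underside is 6 mm above this point. The ledge's marble top is 30 mm above the work surface.
- dish_center (a point): Bystander: centre, half-way up, of a round turquoise ceramic dish, 104 mm across, 28 mm high. Loose on the ledge.
- scraper_center (a point): Bystander: middle of a U-shaped stainless tongue scraper, 147 mm long, 63 mm wide, 7 mm thick, lying flat on the ledge, long along x.
- file_center (a point): Bystander: middle of a flat wooden foot file, 182 mm long, 42 mm wide, 10 mm thick, lying on the ledge, long along x.
- pot_center (a point): Bystander: centre, half-way up, of a lidded frosted glass pot, 78 mm across, 82 mm high to the top of its knob. Loose on the ledge.
- seal_mark (a point): For judging only: a point on the sealing ring, hidden under the lid, 22 mm off the axis. The ring creeps with the lid once the lid has met it. Not visible, and it does not tell how far the lid still has to turn: go by the torque.
- seal_home (a point): For judging only: the fixed point of the canister's neck, hidden under the lid, 22 mm off the axis, where the point on the sealing ring starts.

How it is judged:
At the end, for the whole second after the job is handed in: The lid is tightened 0.055 to 0.285 rad past where it met its seal (a snug torque of about 0.42 to 0.69 N m), has been let go and is at rest (distance between seal_mark and seal_home between 0.0012 and 0.0063 m and linear speed of lid below 0.01 m/s and angular speed of lid below 0.05 rad/s and contact force between the fingers and lid below 0.1 N); the robot touches nothing.
It fails at once if the lid is overtightened: more than 0.32 rad past the seal (distance between seal_mark and seal_home above 0.007 m).
It fails at once if a bystander is displaced by more than 15 mm (distance of any of dish_center, scraper_center, file_center, pot_center from where it was at the start of the episode above 0.015 m).
It also fails if it takes over 61 s, if anything falls off the work surface, if the arm or the gripper's body presses on something with over 40 N, if the wrist force passes 120 N, or if a joint passes its speed limit or range.

ROBOT

A 6-joint arm with a two-finger parallel gripper is mounted at the origin on the work surface. World frame = base frame: x ahead of the robot, y to its left, z up, the work surface at z = 0. Lengths are in m, angles in rad, forces in N, time in s.
With the tool pointing down it reaches from about 0.4 to 0.825 m from the base axis. Payload 7 kg.
Tool frame: the origin (TCP) lies midway between the tips of the shut fingers; the grasp point (between the pads) lies 19 mm behind it; z points along the fingers, x is the direction in which the jaws open and shut, and the axes are right-handed (so a half turn about z gives the same grasp; the last joint's range is limited). The gripper opens to 88 mm and grips with 3 to 60 N. Pads are 19 mm wide; open, the fingers measure 130 mm over their backs; the gripper's body (78 mm by 193 mm) begins 47 mm behind the grasp point.
Start: joints at [1.518, 0.359, 0.012, 0, -1.224, -0.288], TCP at [0.226, 0.636, 0.227] pointing down, gripper open.
Joint ranges: [-3.07, 3.07], [-1.43, 2.12], [-1.02, 1.25], [-3.03, 1.67], [-3.05, -0], [-3.03, 3.03]. Speed limits (rad/s): [2.39, 2.39, 3.01, 3.14, 3.14, 3.14].

INTERFACE

Orientations are given as [roll, pitch, yaw] about the fixed x, y, z axes, in that order (R = Rz(yaw) Ry(pitch) Rx(roll)).
In Python, from station import arm, viewer, ticket gives the robot as it stands. The module is installed in compiled form; this text tells all that it offers.
- The arm moves only by the tool step_arm, never from a script. Its argument "targets" is a list of rows, each a list of 3 entries, a list of its own where there are three numbers: the shift along the tool's x, y, z in m, then the turn, a rotation vector about the tool's x, y, z in degrees, then the opening, from -1 (shut) to 1 (fully open), so that 0 is half open. A call has exactly 8 rows; each row shifts and turns the commanded pose from where the row before left it, along the tool's axes as they then stand; what a row does not reach is not made up. A row lasts 1/10 s, in which the tool goes at most 50 mm and 8.59 degrees, less where a joint would pass 70% of its speed; a pose out of reach is approached as far as the arm can. A call is refused whole if a number of a shift passes 0.05 or a number of a turn 8.59, either way. A call with a gripper value outside its range is refused whole. The fingers move at their own pace and stop on an object; "grip_force" is the grip in N (left out, the last holds). Time passes only in rows, so rows that do not move let the fingers close, or fill a call up. It gives the time, the measured TCP pose, the force and the opening at its end, in the units of the state.
- arm.get_state(): the state, without advancing time (a new reading comes with each control period).
- viewer.grab_frame(name): name is "side" or "top"; returns (picture, depth): 480x640x3 uint8, red, green, blue; 480x640 float32, m along the optical axis (not along the pixel's ray), 0 where there is no reading.
- viewer.calibration(name): a dict with "fov_y" (degrees; the focal length in pixels is half the picture's height over the tangent of half this angle, whatever the lens; pixels are square), "cx", "cy" (the principal point, pixels), "distortion" ([k1, k2, p1, p2, k3] as OpenCV has them; the pictures are not rectified), "world_to_cam" (4x4, takes a point from world to camera coordinates). Camera axes: x right, y up, looking along -z (the intrinsics and any distortion apply to the point x, -y, -z); pixel columns grow to the right and rows downward; lengths in m; the calibration is good to about 2 mm. A picture is of the moment at which its call begins. calibration takes no time and is no camera call.
- ticket.job_done(): hands the job in, once; it reports no verdict.
The state is a dict: "t": time; "q": joint angles; "qd": joint speeds; "joint_efforts": joint torques, N m; "eef_pos": TCP position; "ee_rot": TCP orientation; "force": force on the tool from outside, world axes, zero at the start; "moment": the same for the moment, N m; "width": finger opening in m.
Only numpy, scipy, OpenCV 4.12 (cv2) and the standard library are available. Lean on these libraries where they do the work, as an engineer would, in place of code of your own. Each camera call takes 0.05 s, during which the arm holds its last target.

## Working session

There is one attempt and no reset: what is moved stays moved. The work goes in short steps, Python scripts to look and compute and a tool call to move; the robot and the scene stay as the last step left them, time stands still between calls to the robot, and variables do not carry over. Pictures are saved under pics/ and viewed, and the job is handed in when it is done.

Besides the shell and the picture viewer there is one more tool, called after "Emit:" as name(argument=value, ...) on one line, values as JSON. step_arm: Moves the arm, as the interface text tells. Its arguments: {"type":"object","properties":{"targets":{"type":"array"},"grip_force":{"type":"number"}},"required":["targets"]}

```bash
mkdir -p pics; python3 - <<'E'
from station import arm, viewer
import cv2,json,numpy as np
print(arm.get_state())
for n in("side","top"):
    p,d=viewer.grab_frame(n); cv2.imwrite(f"pics/{n}0.png",p[:,:,::-1]); np.savez(f"{n}0.npz",p=p,d=d); print(n,viewer.calibration(n), (d>0).mean())
E
```

```text
{'t': 0.0, 'q': array([ 1.51807798e+00,  3.59413360e-01,  1.10650551e-02, -3.33251428e-04,
       -1.22409572e+00, -2.88059439e-01]), 'qd': array([-4.24465771e-04,  5.32940395e-04,  7.46905432e-06, -7.40025585e-04,
       -6.45696247e-04,  9.03927081e-04]), 'joint_efforts': array([ 1.12979040e-03, -5.82721853e+01,  2.93051022e+01,  6.99689895e+00,
        6.87344917e-03, -1.71944484e-04]), 'eef_pos': array([0.22549281, 0.63570938, 0.22561131]), 'ee_rot': array([-3.14142488e+00, -1.66881675e-03, -1.91168775e+00]), 'force': array([-0.20121481, -0.1712798 ,  0.03419788]), 'moment': array([-0.02538275,  0.02644122,  0.00798294]), 'width': 0.08774618679220604}
side {'fov_y': 52.15220517046521, 'cx': 305.6770600626729, 'cy': 236.6458013921744, 'distortion': array([-0.12434368,  0.        ,  0.        ,  0.        ,  0.        ]), 'world_to_cam': array([[-0.86655713, -0.49906129, -0.00407009,  0.47482131],
       [ 0.34163213, -0.59910681,  0.72412604, -0.30055838],
       [-0.36382169,  0.62610611,  0.68965565, -0.76175766],
       [ 0.        ,  0.        ,  0.        ,  1.        ]])} 0.996083984375
top {'fov_y': 53.53029825592434, 'cx': 317.58833006886726, 'cy': 237.30037846858053, 'distortion': array([-0.06056668,  0.        ,  0.        ,  0.        ,  0.        ]), 'world_to_cam': array([[ 0.06751843, -0.99771651, -0.00173921, -0.01813953],
       [ 0.97454685,  0.06557677,  0.21437846, -0.57909588],
       [-0.21377488, -0.01616944,  0.97674912, -0.97353308],
       [ 0.        ,  0.        ,  0.        ,  1.        ]])} 0.995966796875
```

View pics/side0.png

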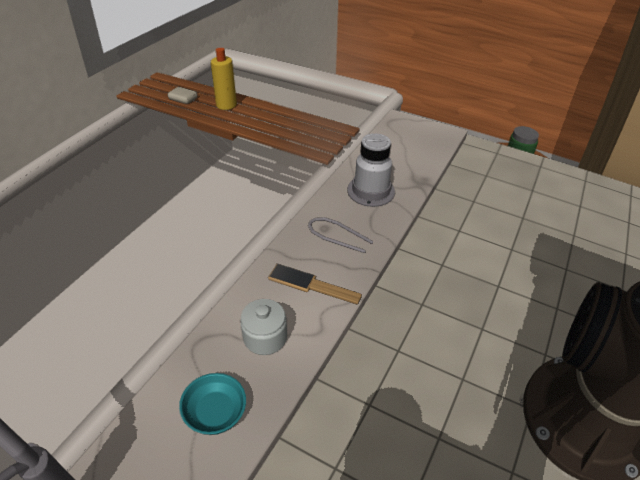

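View pics/top0.png

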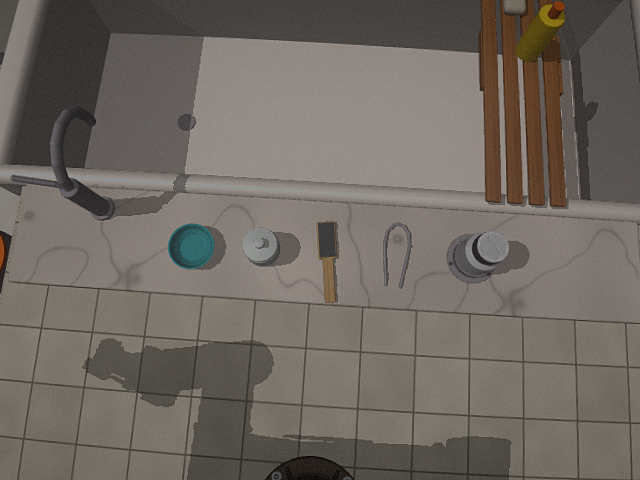

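The side view shows the lid, with its black band, at about (376,147), its top at (376,140). In the top view the lid's top disc is at about (492,247). The scraper lies at (397,255), and the arm is off to the left, out of frame. I'll measure next.

```bash
cat > h.py <<'E'
import numpy as np,cv2
from station import arm,viewer
def K(n):
    c=viewer.calibration(n); f=240/np.tan(np.radians(c['fov_y']/2))
    return np.array([[f,0,c['cx']],[0,f,c['cy']],[0,0,1.]]),c['distortion'],c['world_to_cam']
def rays(n,px):
    k,d,T=K(n); u=cv2.undistortPoints(np.float64(px).reshape(-1,1,2),k,d).reshape(-1,2)
    R,t=T[:3,:3],T[:3,3]
    return -R.T@t,(np.c_[u[:,0],-u[:,1],-np.ones(len(u))])@R
def plane(n,px,z):
    o,r=rays(n,px); return o+r*((z-o[2])/r[:,2])[:,None]
def pts(n,depth,px):
    o,r=rays(n,px); px=np.int32(np.round(px)).reshape(-1,2); return o+r*depth[px[:,1],px[:,0]][:,None]
E
python3 - <<'E'
from h import *
for n,(x0,y0,x1,y1) in dict(top=(440,215,525,290),side=(335,120,410,210)).items():
    z=np.load(n+'0.npz'); d=z['d'];p=z['p']
    vs,us=np.mgrid[y0:y1,x0:x1]; px=np.c_[us.ravel(),vs.ravel()]
    P=pts(n,d,px)
    m=(P[:,2]>0.164)&(P[:,2]<0.18)
    mask=np.zeros(d.shape,np.uint8); mask[px[m,1],px[m,0]]=255
    print(n,m.sum(),P[m].mean(0),P[m].min(0),P[m].max(0))
    cs,_=cv2.findContours(mask,cv2.RETR_EXTERNAL,cv2.CHAIN_APPROX_NONE); c=max(cs,key=cv2.contourArea)
    e=cv2.fitEllipse(c); print(e)
    W=plane(n,c.reshape(-1,2),0.170); print(cv2.minEnclosingCircle(np.float32(W[:,:2]*1000)), cv2.fitEllipse(np.float32(W[:,:2]*1000)))
    if n=='side':
        g=p.max(2); mm=(g<60); mk=np.zeros(d.shape,np.uint8); mk[y0:y1,x0:x1]=mm[y0:y1,x0:x1]*255
        ys,xs=np.nonzero(mk); print('dark',xs.min(),xs.max(),ys.min(),ys.max()); Q=pts(n,d,np.c_[xs,ys]); print(Q.min(0),Q.max(0))
    cv2.imwrite(f'pics/{n}z0.png',cv2.resize(p[y0:y1,x0:x1,::-1],None,fx=7,fy=6,interpolation=cv2.INTER_CUBIC))
# scraper & height of scene around
z=np.load('top0.npz');d=z['d']
for nm,px in dict(scr_top=(397,225),scr_a=(387,286),scr_b=(402,288),file=(328,262),ledge=(560,270),tile=(500,380),plank=(565,190),rim=(500,205),bottle=(557,10)).items():
    print(nm,pts('top',d,[px])[0].round(3))
E
```

```text
top 838 [ 0.55921569 -0.32183545  0.17110058] [ 0.52812254 -0.35445929  0.16412295] [ 0.59188461 -0.29106137  0.17708082]
((492.06878662109375, 246.8277587890625), (30.921051025390625, 32.77434539794922), 130.3861846923828)
((559.871337890625, -321.77764892578125), 33.08049392700195) ((559.6398315429688, -322.3223571777344), (62.68120574951172, 63.93670654296875), 41.76165008544922)
side 419 [ 0.55720367 -0.3189683   0.16955344] [ 0.52699279 -0.35593588  0.16408706] [ 0.58984025 -0.29157554  0.17417981]
((375.64727783203125, 142.00816345214844), (17.39143943786621, 28.4304141998291), 94.32554626464844)
((556.6964721679688, -318.7176208496094), 36.38517379760742) ((557.2049560546875, -318.9572448730469), (60.85300827026367, 69.36918640136719), 18.379304885864258)
dark 353 391 143 202
[ 0.23699623 -0.36129272  0.03773192] [0.59804653 0.53383948 0.74492519]
scr_top [ 0.626 -0.155  0.034]
scr_a [ 0.487 -0.139  0.029]
scr_b [ 0.485 -0.172  0.028]
file [ 0.53  -0.005  0.04 ]
ledge [ 0.547 -0.527  0.032]
tile [ 0.299 -0.4    0.001]
plank [ 0.73  -0.536  0.053]
rim [ 0.692 -0.394  0.025]
bottle [ 1.069 -0.454  0.224]
```

```bash
python3 -c "
import cv2,numpy as np
a=cv2.imread('pics/sidez0.png');b=cv2.imread('pics/topz0.png');h=450
cv2.imwrite('pics/both.png',np.hstack([cv2.resize(a,(375,450)),cv2.resize(b,(400,450))]))"
```

```text
(no output)
```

View pics/both.png

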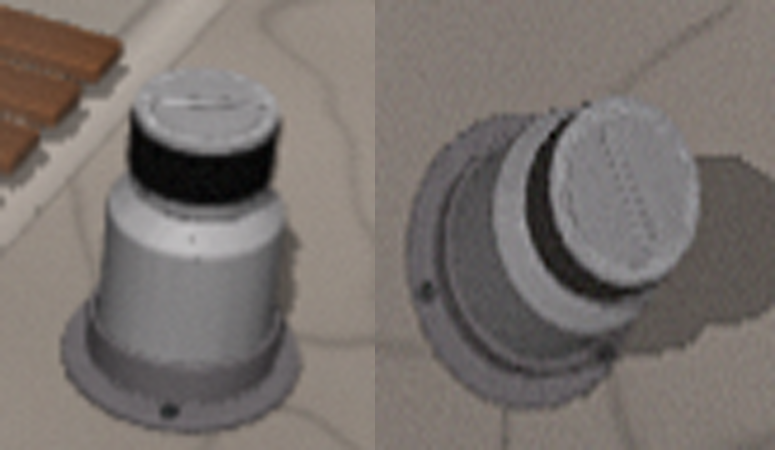

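Lid axis is about (0.559, -0.321), radius 0.645, and its top is at 0.170 as specified. Both views agree within 3 mm. Before moving I'll check where the tap is.

```bash
python3 - <<'E'
from h import *
d=np.load('top0.npz')['d']
for nm,px in dict(tapbase=(105,212),tap1=(85,197),tap2=(66,184),spout=(56,150),sp2=(70,112),sp3=(92,122),handle=(30,180),orange=(3,250),pot=(261,243),dish=(190,246)).items():
    print(nm,pts('top',d,[px])[0].round(3))
E
```

```text
tapbase [0.609 0.506 0.047]
tap1 [0.612 0.503 0.152]
tap2 [0.618 0.511 0.215]
spout [0.669 0.515 0.263]
sp2 [0.752 0.51  0.252]
sp3 [0.775 0.513 0.161]
handle [0.62  0.58  0.223]
orange [ 0.577  1.083 -0.453]
pot [0.549 0.136 0.11 ]
dish [0.545 0.304 0.038]
```

Emit:
step_arm(targets=[[[0.0305,-0.0351,0],[0,0,0],1],[[0.0305,-0.0351,0],[0,0,0],1],[[0.0305,-0.0351,0],[0,0,0],1],[[0.0305,-0.0351,0],[0,0,0],1],[[0.0305,-0.0351,0],[0,0,0],1],[[0.0305,-0.0351,0],[0,0,0],1],[[0.0305,-0.0351,0],[0,0,0],1],[[0.0305,-0.0351,0],[0,0,0],1]])

```text
t: 0.9
eef_pos: [0.4091, 0.3105, 0.2265]
ee_rot: [3.141, -0.0, -1.911]
force: [1.0, 1.2, -0.1]
width: 0.0878
```

Emit:
step_arm(targets=[[[0.0305,-0.0351,0],[0,0,0],1],[[0.0305,-0.0351,0],[0,0,0],1],[[0.0305,-0.0351,0],[0,0,0],1],[[0.0305,-0.0351,0],[0,0,0],1],[[0.0354,-0.0178,0],[0,0,0],1],[[0.0354,-0.0178,0],[0,0,0],1],[[0.0354,-0.0178,0],[0,0,0],1],[[0.0354,-0.0178,0],[0,0,0],1]])

```text
t: 1.7
eef_pos: [0.5198, -0.0085, 0.2264]
ee_rot: [3.141, -0.0, -1.912]
force: [1.6, 0.9, -0.6]
width: 0.0876
```

Emit:
step_arm(targets=[[[0.0354,-0.0178,0],[0,0,0],1],[[0.0354,-0.0178,0],[0,0,0],1],[[0.0354,-0.0178,0],[0,0,0],1],[[0.0354,-0.0178,0],[0,0,0],1],[[0.0354,-0.0178,0],[0,0,0],1],[[0.0354,-0.0178,0],[0,0,0],1],[[0.0354,-0.0178,0],[0,0,0],1],[[0.0354,-0.0178,0],[0,0,0],1]])

```text
t: 2.5
eef_pos: [0.5594, -0.3229, 0.2261]
ee_rot: [3.141, 0.0, -1.912]
force: [1.7, -0.1, 0.9]
width: 0.0876
```

Emit:
step_arm(targets=[[[0,0,0],[0,0,-8],1],[[0,0,0],[0,0,-8],1],[[0,0,0],[0,0,-8],1],[[0,0,0],[0,0,-8],1],[[0,0,0],[0,0,-8],1],[[0,0,0],[0,0,-8],1],[[0,0,0],[0,0,-8],1],[[0,0,0],[0,0,-8],1]])

```text
t: 3.3
eef_pos: [0.5593, -0.3212, 0.226]
ee_rot: [3.141, 0.001, -0.789]
force: [-0.1, 1.1, 0.1]
width: 0.0877
```

```bash
python3 - <<'E'
from h import *
s=arm.get_state(); print(s)
for n in("side","top"):
    p,d=viewer.grab_frame(n); cv2.imwrite(f"pics/{n}1.png",p[:,:,::-1]); np.savez(f"{n}1.npz",p=p,d=d)
s=arm.get_state(); print(s['eef_pos'],s['ee_rot'],s['q'])
y=s['ee_rot'][2]; d=np.array([.559,-.321])-s['eef_pos'][:2]
print('tool dx,dy',d@[np.cos(y),np.sin(y)],d@[np.sin(y),-np.cos(y)])
E
```

```text
{'t': 3.3, 'q': array([-2.19508426e-01,  3.10720613e-01, -5.88889678e-02, -2.31932586e-04,
       -1.20214438e+00,  2.57224199e+00]), 'qd': array([ 4.09330814e-04, -1.32485510e-03, -4.40537515e-04,  1.25853511e-03,
        7.65016892e-04,  1.38742881e+00]), 'joint_efforts': array([-1.68007129e-02, -5.42509067e+01,  2.90721112e+01,  6.78552568e+00,
        6.12693460e-03, -2.30755493e+00]), 'eef_pos': array([ 0.55932618, -0.32121919,  0.22603303]), 'ee_rot': array([ 3.14125856e+00,  9.23160101e-04, -7.88942921e-01]), 'force': array([-0.06256589,  1.12013681,  0.10993283]), 'moment': array([-0.07681106, -0.14538821, -0.00202395]), 'width': 0.08770331456088021}
[ 0.55936081 -0.32121696  0.22609989] [ 3.14126119e+00  8.06257932e-04 -7.92525525e-01] [-2.19457238e-01  3.10657886e-01 -5.88492003e-02 -1.70081539e-04
 -1.20214642e+00  2.56858586e+00]
tool dx,dy -0.0004078123832307854 0.00010462238886739033
```

View pics/side1.png

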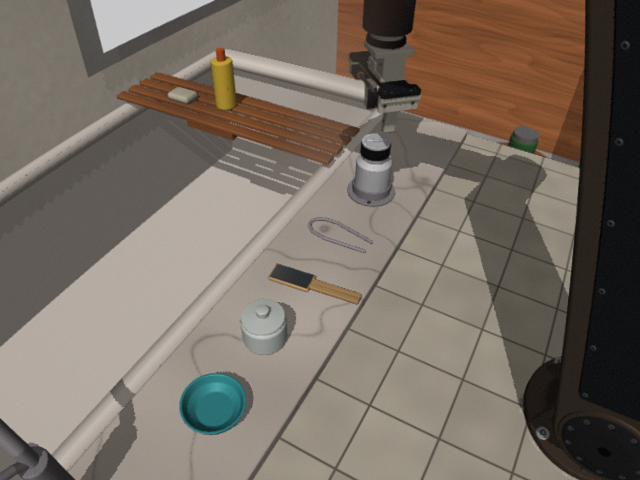

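View pics/top1.png

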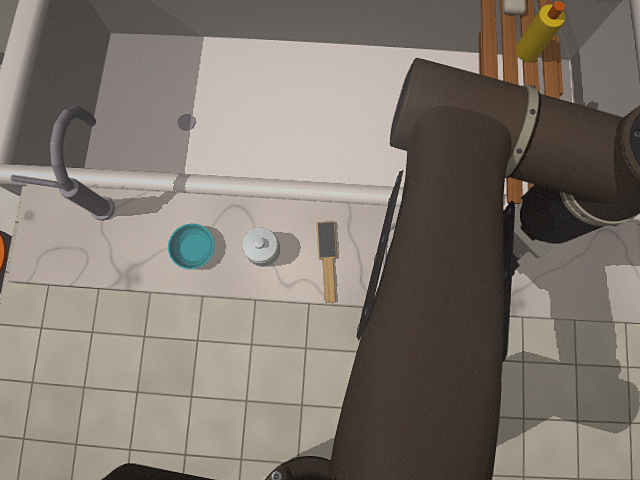

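The gripper (side view, tips about (390,125)) hangs over the canister and nothing has been disturbed. The top view is covered by the arm. I'll descend next.

Emit:
step_arm(targets=[[[0,0,0.012],[0,0,0],1],[[0,0,0.012],[0,0,0],1],[[0,0,0.012],[0,0,0],1],[[0,0,0.012],[0,0,0],1],[[0,0,0.012],[0,0,0],1],[[0,0,0.012],[0,0,0],1],[[0,0,0.012],[0,0,0],1],[[0,0,0.006],[0,0,0],1]], grip_force=10)

```text
t: 4.2
eef_pos: [0.559, -0.3211, 0.1349]
ee_rot: [3.141, 0.002, -0.795]
force: [-0.5, 0.1, -0.6]
width: 0.0877
```

```bash
python3 - <<'E'
from h import *
p,d=viewer.grab_frame("side"); cv2.imwrite("pics/side2.png",cv2.resize(p[70:220,290:490,::-1],None,fx=4,fy=4))
s=arm.get_state();print(s)
E
```

```text
{'t': 4.25, 'q': array([-2.19464474e-01,  3.79366824e-01, -1.77848810e-01, -4.18974228e-04,
       -1.01606405e+00,  2.56634962e+00]), 'qd': array([-0.0010863 , -0.01167672,  0.01578803,  0.00048596, -0.0318415 ,
        0.00013239]), 'joint_efforts': array([ 2.18490983e-02, -6.00876331e+01,  2.82400274e+01,  6.71495587e+00,
        1.83526520e-02, -2.97782193e-03]), 'eef_pos': array([ 0.55879736, -0.32101934,  0.13435451]), 'ee_rot': array([ 3.14053995e+00,  2.27718077e-03, -7.94929828e-01]), 'force': array([-0.55591405, -0.17615753, -0.57051318]), 'moment': array([-0.01539243, -0.00861994, -0.03176449]), 'width': 0.08753330152210156}
```

View pics/side2.png

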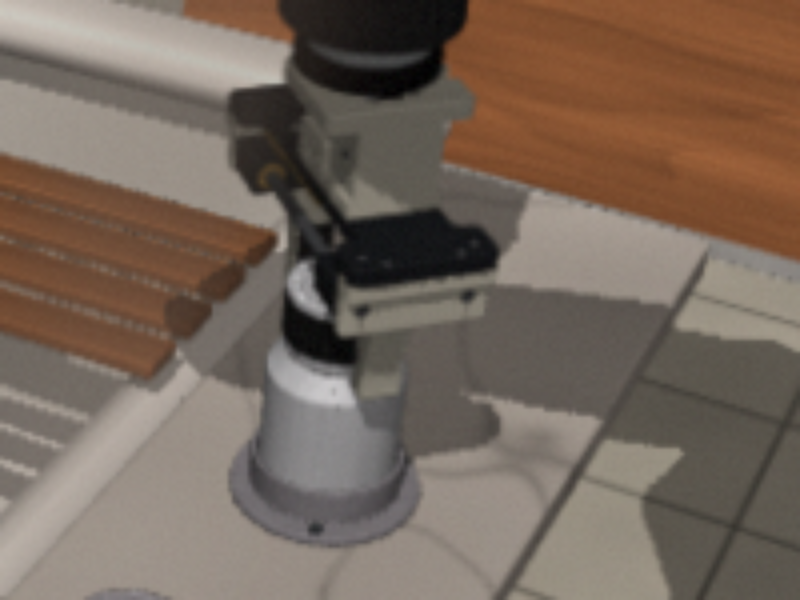

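The fingers straddle the lid, with the near pad at about (380,380) in the crop. I'll close gently.

Emit:
step_arm(targets=[[[0,0,0],[0,0,0],0.3],[[0,0,0],[0,0,0],0.3],[[0,0,0],[0,0,0],0.3],[[0,0,0],[0,0,0],0.3],[[0,0,0],[0,0,0],0.3],[[0,0,0],[0,0,0],0.3],[[0,0,0],[0,0,0],0.3],[[0,0,0],[0,0,0],0.3]], grip_force=10)

```text
t: 5.05
eef_pos: [0.5609, -0.3222, 0.1375]
ee_rot: [-3.141, -0.003, -0.794]
force: [3.7, -4.2, -0.0]
width: 0.0637
```

```bash
python3 - <<'E'
from h import *
s=arm.get_state();y=s['ee_rot'][2]
print(s['force'],s['moment'],s['width'],s['eef_pos'],s['ee_rot'],s['force'][:2]@[np.cos(y),np.sin(y)])
E
```

```text
[ 3.66367064 -4.18183869 -0.009556  ] [-1.5132479  -1.25987512  0.00468079] 0.06365273031004351 [ 0.560866   -0.32216251  0.13750955] [-3.14069683e+00 -3.05497332e-03 -7.94337108e-01] 5.550666399968661
```

Emit:
step_arm(targets=[[[0.0012,0,0.001],[0,0,0],0.3],[[0.0012,0,0.001],[0,0,0],0.3],[[0,0,0],[0,0,0],0.3],[[0,0,0],[0,0,0],0.0],[[0,0,0],[0,0,0],0.0],[[0,0,0],[0,0,0],0.0],[[0,0,0],[0,0,0],0.0],[[0,0,0],[0,0,0],0.0]], grip_force=40)

```text
t: 5.85
eef_pos: [0.5614, -0.3228, 0.1371]
ee_rot: [-3.141, -0.001, -0.794]
force: [-4.1, 3.6, 15.2]
width: 0.0628
```

```bash
cat > st.py <<'E'
from h import *
s=arm.get_state();y=s['ee_rot'][2];f=s['force'][:2]
print(s['t'],'F',s['force'].round(2),'M',s['moment'].round(3),'w',s['width'].round(4),s['eef_pos'].round(4),'rot',s['ee_rot'].round(3),'q6',s['q'][5].round(3),'eff6',s['joint_efforts'][5].round(3),'Ftool',f@[np.cos(y),np.sin(y)],f@[np.sin(y),-np.cos(y)],'j1+',s['qd'].round(3)[5])
E
python3 st.py
```

```text
Traceback (most recent call last):
  File "st.py", line 3, in <module>
    print(s['t'],'F',s['force'].round(2),'M',s['moment'].round(3),'w',s['width'].round(4),s['eef_pos'].round(4),'rot',s['ee_rot'].round(3),'q6',s['q'][5].round(3),'eff6',s['joint_efforts'][5].round(3),'Ftool',f@[np.cos(y),np.sin(y)],f@[np.sin(y),-np.cos(y)],'j1+',s['qd'].round(3)[5])
                                                                      ^^^^^^^^^^^^^^^^
AttributeError: 'float' object has no attribute 'round'
```

```bash
sed -i "s/s\['width'\].round(4)/round(s['width'],4)/" st.py; python3 st.py
```

```text
5.85 F [-4.13  3.6  15.22] M [ 1.727  1.47  -0.017] w 0.0628 [ 0.5614 -0.3228  0.1371] rot [-3.141e+00 -1.000e-03 -7.940e-01] q6 2.569 eff6 0.024 Ftool -5.461927893694319 0.4213051080565101 j1+ 0.001
```

Emit:
step_arm(targets=[[[-0.0012,0,-0.002],[0,0,0],0],[[0,0,0],[0,0,0],0],[[0,0,0],[0,0,1],0],[[0,0,0],[0,0,2],0],[[0,0,0],[0,0,3],0],[[0,0,0],[0,0,4],0],[[0,0,0],[0,0,4],0],[[0,0,0],[0,0,4],0]])

```text
t: 6.65
eef_pos: [0.5614, -0.3228, 0.1374]
ee_rot: [-3.141, -0.002, -1.112]
force: [2.5, -3.0, 5.6]
width: 0.0635
```

```bash
python3 st.py
```

```text
6.65 F [ 2.5  -3.    5.57] M [-0.924 -0.852  0.099] w 0.0635 [ 0.5614 -0.3228  0.1374] rot [-3.141e+00 -2.000e-03 -1.112e+00] q6 2.25 eff6 1.08 Ftool 3.799603564966873 -0.9105975685137989 j1+ -0.694
```

Emit:
step_arm(targets=[[[0.0005,0,-0.001],[0,0,5],0],[[0,0,0],[0,0,5],0],[[0,0,0],[0,0,5],0],[[0,0,0],[0,0,5],0],[[0,0,0],[0,0,5],0],[[0,0,0],[0,0,5],0],[[0,0,0],[0,0,0],0],[[0,0,0],[0,0,0],0]])

```text
t: 7.45
eef_pos: [0.5615, -0.3236, 0.1375]
ee_rot: [-3.14, -0.001, -1.633]
force: [3.3, -6.1, 0.6]
width: 0.0634
```

```bash
python3 st.py
```

```text
7.45 F [ 3.25 -6.14  0.62] M [-2.082 -1.414  0.063] w 0.0634 [ 0.5615 -0.3236  0.1375] rot [-3.140e+00 -1.000e-03 -1.633e+00] q6 1.729 eff6 -0.144 Ftool 5.924158334969065 -3.6311264253740476 j1+ 0.005
```

Emit:
step_arm(targets=[[[0.0011,-0.0007,0],[0,0,4],0],[[0,0,0],[0,0,5],0],[[0,0,0],[0,0,5],0],[[0,0,0],[0,0,5],0],[[0,0,0],[0,0,5],0],[[0,0,0],[0,0,5],0],[[0,0,0],[0,0,5],0],[[0,0,0],[0,0,0],0]])

```text
t: 8.25
eef_pos: [0.5613, -0.3248, 0.1375]
ee_rot: [-3.141, -0.001, -2.23]
force: [0.8, -6.5, 0.5]
width: 0.063
```

```bash
python3 st.py
```

```text
8.25 F [ 0.8  -6.54  0.49] M [-2.051 -0.527  0.023] w 0.063 [ 0.5613 -0.3248  0.1375] rot [-3.141e+00 -1.000e-03 -2.230e+00] q6 1.135 eff6 -1.167 Ftool 4.677989283084506 -4.638240346341495 j1+ 0.077
```

Emit:
step_arm(targets=[[[0.001,-0.0008,0],[0,0,3],0],[[0,0,0],[0,0,3],0],[[0,0,0],[0,0,3],0],[[0,0,0],[0,0,3],0],[[0,0,0],[0,0,3],0],[[0,0,0],[0,0,3],0],[[0,0,0],[0,0,0],0],[[0,0,0],[0,0,0],0]])

```text
t: 9.05
eef_pos: [0.561, -0.3254, 0.1374]
ee_rot: [3.141, -0.001, -2.539]
force: [0.3, -3.9, 2.7]
width: 0.0631
```

```bash
python3 st.py
```

```text
9.05 F [ 0.29 -3.9   2.67] M [-1.321  0.077  0.022] w 0.0631 [ 0.561  -0.3254  0.1374] rot [ 3.141e+00 -1.000e-03 -2.539e+00] q6 0.828 eff6 -0.165 Ftool 1.9757176963594612 -3.3764862040823433 j1+ 0.003
```

Emit:
step_arm(targets=[[[0.0003,-0.0005,0],[0,0,2],0],[[0,0,0],[0,0,2],0],[[0,0,0],[0,0,2],0],[[0,0,0],[0,0,2],0],[[0,0,0],[0,0,2],0],[[0,0,0],[0,0,0],0],[[0,0,0],[0,0,0],0],[[0,0,0],[0,0,0],0]])

```text
t: 9.85
eef_pos: [0.5608, -0.3257, 0.1374]
ee_rot: [3.141, -0.001, -2.713]
force: [-2.5, -2.8, 3.0]
width: 0.0636
```

```bash
python3 st.py
```

```text
9.85 F [-2.46 -2.8   2.95] M [-0.955  0.839  0.066] w 0.0636 [ 0.5608 -0.3257  0.1374] rot [ 3.141e+00 -1.000e-03 -2.713e+00] q6 0.654 eff6 -0.04 Ftool 3.4008445509567906 -1.5266135672222125 j1+ -0.002
```

Emit:
step_arm(targets=[[[0.0005,-0.0002,-0.0005],[0,0,2],0],[[0,0,0],[0,0,2],0],[[0,0,0],[0,0,2],0],[[0,0,0],[0,0,2],0],[[0,0,0],[0,0,2],0],[[0,0,0],[0,0,0],0],[[0,0,0],[0,0,0],0],[[0,0,0],[0,0,0],0]])

```text
t: 10.65
eef_pos: [0.5605, -0.3258, 0.1375]
ee_rot: [3.141, -0.001, -2.888]
force: [-3.4, -1.7, -1.3]
width: 0.0631
```

```bash
python3 st.py
```

```text
10.65 F [-3.36 -1.73 -1.29] M [-0.812  0.763  0.037] w 0.0631 [ 0.5605 -0.3258  0.1375] rot [ 3.141e+00 -1.000e-03 -2.888e+00] q6 0.48 eff6 -0.041 Ftool 3.683475222316312 -0.8335417959204278 j1+ -0.004
```

Emit:
step_arm(targets=[[[0.0006,0,0],[0,0,2],0],[[0,0,0],[0,0,2],0],[[0,0,0],[0,0,2],0],[[0,0,0],[0,0,2],0],[[0,0,0],[0,0,2],0],[[0,0,0],[0,0,0],0],[[0,0,0],[0,0,0],0],[[0,0,0],[0,0,0],0]])

```text
t: 11.45
eef_pos: [0.5601, -0.326, 0.1376]
ee_rot: [3.141, -0.001, -3.063]
force: [-1.5, -2.6, -3.9]
width: 0.0631
```

```bash
python3 st.py
```

```text
11.45 F [-1.5  -2.57 -3.85] M [-0.628  0.638  0.052] w 0.0631 [ 0.5601 -0.326   0.1376] rot [ 3.141e+00 -1.000e-03 -3.063e+00] q6 0.306 eff6 -0.04 Ftool 1.6953253506247723 -2.4480663396841904 j1+ -0.004
```

Emit:
step_arm(targets=[[[0.0002,-0.0004,0.0005],[0,0,2],0],[[0,0,0],[0,0,2],0],[[0,0,0],[0,0,2],0],[[0,0,0],[0,0,2],0],[[0,0,0],[0,0,2],0],[[0,0,0],[0,0,0],0],[[0,0,0],[0,0,0],0],[[0,0,0],[0,0,0],0]])

```text
t: 12.25
eef_pos: [0.5599, -0.3262, 0.1375]
ee_rot: [3.141, -0.001, 3.046]
force: [-4.2, 0.5, 0.8]
width: 0.0631
```

```bash
python3 st.py
```

```text
12.25 F [-4.16  0.49  0.8 ] M [0.612 1.465 0.04 ] w 0.0631 [ 0.5599 -0.3262  0.1375] rot [ 3.141e+00 -1.000e-03  3.046e+00] q6 0.132 eff6 -0.044 Ftool 4.192998932562022 0.09430973660549387 j1+ -0.003
```

Emit:
step_arm(targets=[[[0.0006,0,0],[0,0,2],0],[[0,0,0],[0,0,2],0],[[0,0,0],[0,0,2],0],[[0,0,0],[0,0,2],0],[[0,0,0],[0,0,2],0],[[0,0,0],[0,0,0],0],[[0,0,0],[0,0,0],0],[[0,0,0],[0,0,0],0]])

```text
t: 13.05
eef_pos: [0.5595, -0.3263, 0.1375]
ee_rot: [3.141, -0.0, 2.872]
force: [-4.4, 2.9, 1.1]
width: 0.0633
```

```bash
python3 st.py
```

```text
13.05 F [-4.38  2.9   1.15] M [1.092 1.309 0.068] w 0.0633 [ 0.5595 -0.3263  0.1375] rot [ 3.141 -0.     2.872] q6 -0.042 eff6 -0.045 Ftool 4.996981732267298 1.6251378455086374 j1+ -0.004
```

Emit:
step_arm(targets=[[[0.001,0.0002,0],[0,0,2],0],[[0,0,0],[0,0,2],0],[[0,0,0],[0,0,2],0],[[0,0,0],[0,0,2],0],[[0,0,0],[0,0,2],0],[[0,0,0],[0,0,0],0],[[0,0,0],[0,0,0],0],[[0,0,0],[0,0,0],0]])

```text
t: 13.85
eef_pos: [0.559, -0.3261, 0.1375]
ee_rot: [3.141, 0.0, 2.697]
force: [-2.0, 1.7, -1.3]
width: 0.0633
```

```bash
python3 st.py
```

```text
13.85 F [-1.99  1.72 -1.33] M [0.588 0.487 0.004] w 0.0633 [ 0.559  -0.3261  0.1375] rot [3.141 0.    2.697] q6 -0.217 eff6 -0.04 Ftool 2.532196867975886 0.6937214030593519 j1+ -0.004
```

Emit:
step_arm(targets=[[[0.0004,0,0],[0,0,2],0],[[0,0,0],[0,0,2],0],[[0,0,0],[0,0,2],0],[[0,0,0],[0,0,2],0],[[0,0,0],[0,0,2],0],[[0,0,0],[0,0,0],0],[[0,0,0],[0,0,0],0],[[0,0,0],[0,0,0],0]])

```text
t: 14.65
eef_pos: [0.5586, -0.3259, 0.1376]
ee_rot: [3.141, 0.0, 2.523]
force: [-1.2, 1.2, -1.9]
width: 0.0633
```

```bash
python3 st.py
```

```text
14.65 F [-1.15  1.24 -1.88] M [0.576 0.227 0.02 ] w 0.0633 [ 0.5586 -0.3259  0.1376] rot [3.141 0.    2.523] q6 -0.392 eff6 -0.038 Ftool 1.6585484652911437 0.34522944078246 j1+ -0.005
```

Emit:
step_arm(targets=[[[0.0003,0,0],[0,0,2],0],[[0,0,0],[0,0,2],0],[[0,0,0],[0,0,2],0],[[0,0,0],[0,0,2],0],[[0,0,0],[0,0,2],0],[[0,0,0],[0,0,0],0],[[0,0,0],[0,0,0],0],[[0,0,0],[0,0,0],0]])

```text
t: 15.45
eef_pos: [0.5583, -0.3257, 0.1376]
ee_rot: [3.141, 0.0, 2.348]
force: [-0.8, 2.9, -1.5]
width: 0.0634
```

```bash
python3 st.py
```

```text
15.45 F [-0.76  2.94 -1.47] M [0.644 0.019 0.137] w 0.0634 [ 0.5583 -0.3257  0.1376] rot [3.141 0.    2.348] q6 -0.567 eff6 -0.134 Ftool 2.631316430064112 1.52123211104296 j1+ -0.005
```

Torque is rising, so this is probably seal contact. I'll take smaller steps from here.

Emit:
step_arm(targets=[[[0.0004,0.0002,0],[0,0,1],0],[[0,0,0],[0,0,1],0],[[0,0,0],[0,0,1],0],[[0,0,0],[0,0,1],0],[[0,0,0],[0,0,0],0],[[0,0,0],[0,0,0],0],[[0,0,0],[0,0,0],0],[[0,0,0],[0,0,0],0]])

```text
t: 16.25
eef_pos: [0.5581, -0.3254, 0.1376]
ee_rot: [3.142, 0.0, 2.277]
force: [1.1, -1.0, -4.3]
width: 0.0634
```

```bash
python3 st.py
```

```text
16.25 F [ 1.11 -0.99 -4.33] M [-0.334 -0.414  0.358] w 0.0634 [ 0.5581 -0.3254  0.1376] rot [3.142 0.    2.277] q6 -0.638 eff6 -0.336 Ftool -1.4731405737119332 0.2027321994502009 j1+ -0.002
```

Emit:
step_arm(targets=[[[0,0,0],[0,0,1],0],[[0,0,0],[0,0,1],0],[[0,0,0],[0,0,1],0],[[0,0,0],[0,0,1],0],[[0,0,0],[0,0,1],0],[[0,0,0],[0,0,0],0],[[0,0,0],[0,0,0],0],[[0,0,0],[0,0,0],0]])

```text
t: 17.05
eef_pos: [0.558, -0.3253, 0.1375]
ee_rot: [3.142, -0.0, 2.19]
force: [-0.3, -0.7, -2.9]
width: 0.0632
```

```bash
python3 st.py
```

```text
17.05 F [-0.26 -0.68 -2.9 ] M [-0.142 -0.374  0.418] w 0.0632 [ 0.558  -0.3253  0.1375] rot [ 3.142 -0.     2.19 ] q6 -0.725 eff6 -0.412 Ftool -0.3964708549402053 -0.6072923621517298 j1+ 0.0
```

Emit:
step_arm(targets=[[[0,0,0],[0,0,1],0],[[0,0,0],[0,0,1],0],[[0,0,0],[0,0,1],0],[[0,0,0],[0,0,1],0],[[0,0,0],[0,0,1],0],[[0,0,0],[0,0,1],0],[[0,0,0],[0,0,0],0],[[0,0,0],[0,0,0],0]])

```text
t: 17.85
eef_pos: [0.5579, -0.3252, 0.1376]
ee_rot: [-3.142, -0.0, 2.085]
force: [-0.2, 1.5, -2.4]
width: 0.0631
```

```bash
python3 st.py
```

```text
17.85 F [-0.15  1.54 -2.39] M [ 0.395 -0.075  0.483] w 0.0631 [ 0.5579 -0.3252  0.1376] rot [-3.142 -0.     2.085] q6 -0.83 eff6 -0.548 Ftool 1.416010790295625 0.6280900087160007 j1+ 0.002
```

```bash
python3 - <<'E'
from h import *
for i in range(5):
    viewer.grab_frame("side"); s=arm.get_state(); print(s['moment'][2].round(3),s['joint_efforts'][5].round(3),s['ee_rot'][2].round(4))
E
```

```text
0.478 -0.515 2.0854
0.471 -0.504 2.0854
0.517 -0.5 2.0854
0.464 -0.5 2.0853
0.481 -0.5 2.0853
```

Emit:
step_arm(targets=[[[0,0,0],[0,0,1],0],[[0,0,0],[0,0,1],0],[[0,0,0],[0,0,1],0],[[0,0,0],[0,0,0],0],[[0,0,0],[0,0,0],0],[[0,0,0],[0,0,0],0],[[0,0,0],[0,0,0],0],[[0,0,0],[0,0,0],0]])

```text
t: 18.9
eef_pos: [0.5579, -0.3252, 0.1375]
ee_rot: [-3.142, -0.0, 2.033]
force: [-1.4, 2.5, -1.6]
width: 0.0632
```

```bash
python3 - <<'E'
from h import *
for i in range(3):
    s=arm.get_state(); print(s['moment'].round(3),s['force'].round(2),s['joint_efforts'][5].round(3),s['ee_rot'][2].round(4));viewer.grab_frame("side")
E
```

```text
[1.074 0.294 0.528] [-1.36  2.47 -1.59] -0.547 2.0329
[0.959 0.34  0.517] [-1.52  3.17 -2.11] -0.548 2.0329
[1.027 0.243 0.53 ] [-1.54  2.29 -1.36] -0.548 2.0329
```

Torque is about 0.53–0.55 N m, on target. Releasing.

Emit:
step_arm(targets=[[[0,0,0],[0,0,0],1],[[0,0,0],[0,0,0],1],[[0,0,0],[0,0,0],1],[[0,0,0],[0,0,0],1],[[0,0,0],[0,0,0],1],[[0,0,0],[0,0,0],1],[[0,0,0],[0,0,0],1],[[0,0,0],[0,0,0],1]])

```text
t: 19.85
eef_pos: [0.558, -0.3253, 0.1376]
ee_rot: [3.142, 0.0, 2.033]
force: [-0.6, -0.5, -0.1]
width: 0.0879
```

```bash
python3 st.py
```

```text
19.85 F [-0.64 -0.5  -0.06] M [ 0.05  -0.184  0.025] w 0.0879 [ 0.558  -0.3253  0.1376] rot [3.142 0.    2.033] q6 -0.882 eff6 -0.001 Ftool -0.16252536383624996 -0.7982780958095065 j1+ -0.001
```

Free of contact (force about 0, width 88 mm). I'll lift straight up.

Emit:
step_arm(targets=[[[0,0,-0.008],[0,0,0],1],[[0,0,-0.012],[0,0,0],1],[[0,0,-0.015],[0,0,0],1],[[0,0,-0.02],[0,0,0],1],[[0,0,-0.02],[0,0,0],1],[[0,0,-0.02],[0,0,0],1],[[0,0,-0.015],[0,0,0],1],[[0,0,0],[0,0,0],1]])

```text
t: 20.65
eef_pos: [0.5592, -0.326, 0.2516]
ee_rot: [3.138, 0.004, 2.033]
force: [0.8, -0.2, 0.7]
width: 0.0879
```

Emit:
step_arm(targets=[[[0,0,0],[0,0,0],1],[[0,0,0],[0,0,0],1],[[0,0,0],[0,0,0],1],[[0,0,0],[0,0,0],1],[[0,0,0],[0,0,0],1],[[0,0,0],[0,0,0],1],[[0,0,0],[0,0,0],1],[[0,0,0],[0,0,0],1]])

```text
t: 21.45
eef_pos: [0.558, -0.3253, 0.2475]
ee_rot: [3.142, -0.0, 2.033]
force: [-0.4, -0.0, -0.2]
width: 0.0878
```

```bash
python3 st.py; python3 - <<'E'
from h import *
p,d=viewer.grab_frame("side"); cv2.imwrite("pics/side3.png",p[:,:,::-1])
a=np.load('side0.npz')['p']; df=cv2.absdiff(a,p).max(2)
for n,(x0,y0,x1,y1) in dict(dish=(175,370,250,440),pot=(235,295,292,357),file=(265,260,365,307),scr=(303,215,377,255)).items(): print(n,(df[y0:y1,x0:x1]>40).sum())
cv2.imwrite("pics/side3z.png",cv2.resize(p[120:210,335:410,::-1],None,fx=6,fy=6,interpolation=cv2.INTER_CUBIC))
E
```

```text
21.45 F [-0.39 -0.01 -0.19] M [ 0.099 -0.145 -0.009] w 0.0878 [ 0.558  -0.3253  0.2475] rot [ 3.142 -0.     2.033] q6 -0.882 eff6 -0.0 Ftool 0.16118938821148804 -0.354461503899684 j1+ 0.0
dish 0
pot 0
file 0
scr 0
```

View pics/side3.png

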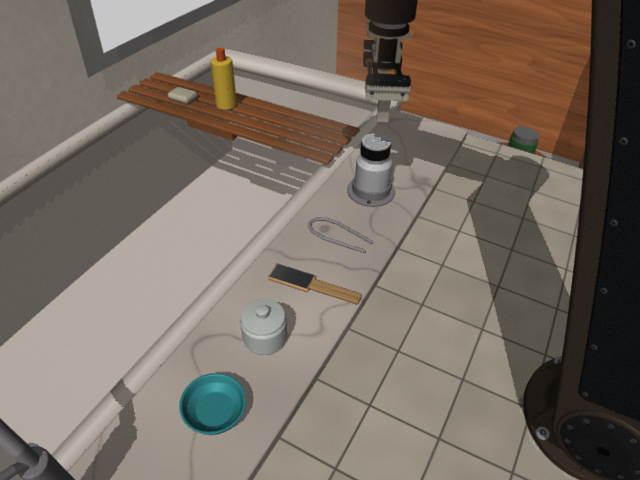

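View pics/side3z.png

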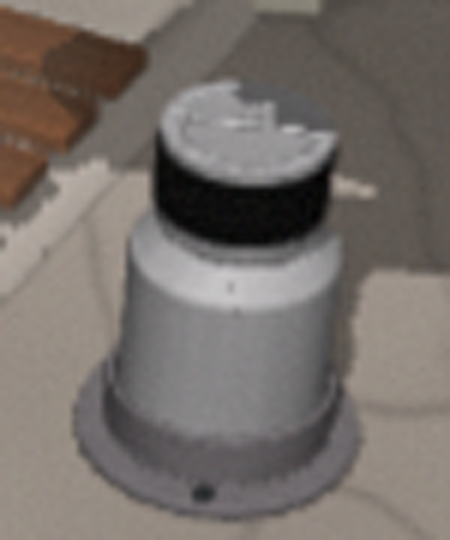

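The gripper (tips about (385,120)) hangs clear above the lid (376,147), and nothing else on the ledge has changed. Handing in.

```bash
python3 -c "
from station import ticket
print(ticket.job_done())"
```

```text
the job is handed in; nothing more can be done
None
```

I screwed the lid down clockwise in one grip until it was snug, let go and handed the job in at about 21.5 s of the 61 s allowed. No verdict was reported.

- **Finding the seal:** The torque began to rise about 3.3 rad into the turn. It climbed at about 2.9 N m per rad to about 0.35 N m. It then rose at about 0.87 N m per rad, as expected for a lid creeping on its seal.
- **Stopping point:** I stopped at 0.53 N m on the wrist moment and 0.55 N m on the joint effort. That makes about 0.15–0.17 rad of creep, near the middle of the allowed range. The two readings differ by about 0.02 N m, which is within the sensor noise. The creep is worked out from the torque, not seen.
- **After letting go:** The contact force was about zero with the gripper fully open, and the gripper now hangs about 8 cm above the lid top. The side picture shows no change in the dish, pot, file or scraper against the first picture.
- **Disagreement:** The camera placed the lid about 4 mm away from where the gripper centred on it, which is more than the stated 2 mm calibration. I corrected for this from the side forces as I turned, and those stayed under about 8 N.

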